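Drag the bolt tray up to the tape line

TASK

I am about to bolt down the drill vice: of the two small blue parts trays, bring me the one with the bolt in it. Hook a fingertip behind its far lip and drag it along the bench towards you, without lifting it, until its front rim lies over the yellow tape line and roughly parallel to it, bolt still inside. Leave the tray with the nuts where it is, and let go at the end.

Things in the scene. Friction and masses are not known exactly. Their poses are not given: they have to be found in the camera images.
- bolt_tray: Loose open blue steel tray holding one steel bolt, 0.35 kg, 42 mm tall, 3 mm walls and floor. Rolled rim of 8 mm bar, centre 38 mm up; over the rim 110 mm (x) by 100 mm (y), so the far rim's outer face is 55 mm along +x from the origin. Origin: centre of underside; x points to the far side, away from the robot, z up. Bench behind it is clear for 9 cm; slides with a few N, turns easily.
- nut_tray: A tray of the same make, size and axes that holds a brass nut and a steel nut: leave it alone. It stands beside the bolt tray, left or right, with at least 20 mm between the rims.
- bolt: Steel hex bolt, 55 mm long, 17 to 20 mm across the head, loose in the bolt tray. Origin: centre of its underside; its length is along its y.
- tape_line: Strip of yellow tape stuck flat on the bench near its front edge, 18 mm wide (x) and 300 mm long (y), lying straight across in front of both trays. Origin: its centre, on the bench top. Its x points away from the robot, its y along the strip. Between the trays and the strip the bench is clear.
Things that resemble listed ones, but are neither listed nor needed, are in the scene too. Of the things shaped like the bolt, the steel one is meant.

How it is judged (in metres and radians):
On the way:
1. a finger is at the far lip of the bolt tray and presses on the tray (x of the grasp point in the frame of bolt_tray above 0.04 m and contact force between the fingers and bolt_tray above 0.3 N), for 0.1 s.
At the end, for the whole second after the job is handed in: The bolt tray rests flat, bolt inside, its front rim (rim centre, 51 mm before its origin) within 15 mm of the tape line's middle, within the line's length and parallel to it within 12 degrees; the nut tray is within 20 mm of where it stood (x of bolt_tray in the frame of tape_line between 0.036 and 0.066 m and y of bolt_tray in the frame of tape_line between -0.13 and 0.13 m and angle between the x axis of bolt_tray and the x axis of tape_line, either way round below 0.21 rad and angle between bolt_tray's own z axis and vertical below 0.05 rad and height (world z) of bolt_tray below 0.006 m and linear speed of bolt_tray below 0.01 m/s and x of bolt in the frame of bolt_tray between -0.05 and 0.05 m and y of bolt in the frame of bolt_tray between -0.045 and 0.045 m and z of bolt in the frame of bolt_tray below 0.035 m and distance of nut_tray from where it was at the start of the episode below 0.02 m); the robot touches nothing.
It fails at once if the bolt tray is lifted off the bench (more than 20 mm) instead of dragged (height (world z) of bolt_tray above 0.02 m).
It fails at once if the bolt tray is tipped by more than 20 degrees (angle between bolt_tray's own z axis and vertical above 0.35 rad).
It fails at once if the nut tray is shifted by more than 20 mm (distance of nut_tray from where it was at the start of the episode above 0.02 m).
It also fails if it takes over 32 s, if anything falls off the work surface, if the arm or the gripper's body presses on something with over 40 N, if the wrist force passes 120 N, or if a joint passes its speed limit or range.

ROBOT

A 7-joint arm with a two-finger parallel gripper is mounted at the origin on a cart in front of the work surface, level with it; the furniture and walls round the work are solid. World frame = base frame: x ahead of the robot, y to its left, z up, the work surface at z = 0. Lengths are in mm, angles in rad, forces in N, time in s.
With the tool pointing down it reaches from about 400 to 925 mm from the base axis. Payload 4.1 kg.
Tool frame: the origin (TCP) lies at the very end of the fingers, on their centre line; the grasp point (between the pads) lies 19 mm behind it; z points along the fingers, y is the line along which they close (so a half turn about z gives the same grasp; the last joint's range is limited). The gripper opens to 85 mm and grips with 20 to 120 N. Pads are 22 mm wide; open, the fingers measure 114 mm over their backs; the gripper's body (76 mm by 85 mm) begins 54 mm behind the grasp point. The pads swing forward as they close: fully open they stand 13 mm farther back than shut.
Start: joints at [1.007, 0.398, 0.045, 1.537, -0.019, 1.207, -0.051], TCP at [291.4, -581.063, 201.747] pointing down, gripper open.
Joint ranges: [-2.82, 2.82], [-0.49, 2.23], [-1.37, 1.46], [0, 2.46], [-1.36, 4.5], [0.23, 2], [-2.94, 2.94]. Speed limits (rad/s): [2.57, 2.57, 3.14, 3.14, 3.14, 3.14, 3.14].

INTERFACE

Orientations are given as a unit quaternion [w, x, y, z].
In Python, from rig import sensors, eyes, ctrl, spotter gives the robot as it stands.
- The arm moves only by the shell command python3 -m inch 'ROWS'. ROWS is text: rows parted by semicolons, each of 7 numbers parted by spaces: the shift along the tool's x, y, z in m, then the turn, a rotation vector about the tool's x, y, z in rad, then the opening, from 0 (shut) to 1 (fully open). In form: dx dy dz wx wy wz fingers; .... A call has 1 to 20 rows; each row is the pose to reach, as a shift and turn from the pose commanded when the call began, along the tool's axes at that moment; what a row does not reach only later rows make up. A row lasts 1/12 s, in which the tool goes at most 41.7 mm and 7.16 degrees, less where a joint would pass 70% of its speed; a pose out of reach is approached as far as the arm can. A call with a gripper value outside its range is refused whole. The fingers move at their own pace and stop on an object; the grip force is fixed at half the most. Time passes only in rows, so rows that repeat a pose let the fingers close. It gives the time, the measured TCP pose, the force, the opening and the grip force at its end, in the units of the state.
- sensors.state(): the state, without advancing time (a new reading comes with each control period).
- eyes.camera(name): name is "side" or "top"; returns a dict with "image" (384x512x3 uint8, red, green, blue), "intrinsics" (3x3 intrinsics, pixels), "R" (3x3) and "t" (3): a world point X has camera coordinates R X + t. Camera axes: x right, y down, z forward; pixel columns grow to the right and rows downward; lengths in mm; the calibration is good to about 2 mm. A picture is of the moment at which its call begins. There is no depth.
- ctrl.sign_off(): hands the job in; it is judged then, once.
Trained networks look in a picture, given as the dict that the camera call returned (one of the last four; its "shot" number tells which), for a name from the list of things; names that differ only in an ending like _2 or _b are one class to them, and where a whole thing is asked for, a point or a joint stands for the part that bears it (a point fixed in the world has none). Each returns a list of dicts, best first, with "confidence" (0 to 1); they miss things now and then, are a little off and sometimes report something else, mostly with a low value. They report only what shows in the picture. A call takes as long as a camera call. They do not tell look-alikes from the thing itself.
- spotter.silhouettes(query, picture): "pixels" (384x512 bool, what is visible of it) and "extent" ([left, top, width, height] in pixels, round what is visible of it).
- spotter.place_of(query, picture): "centre" ([column, row] in pixels: a listed point, or the origin of a listed thing).
The state is a dict: "clock": time; "joint_pos": joint angles; "qvel": joint speeds; "tau": joint torques, N m; "tool_pos": TCP position; "orientation": TCP orientation; "contact_force": force on the tool from outside, world axes, zero at the start; "ft_torque": the same for the moment, N m; "opening": finger opening in mm; "grasp_force": force on a finger pad.
Only numpy, scipy, OpenCV 4.12 (cv2) and the standard library are available. Lean on these libraries where they do the work, as an engineer would, in place of code of your own. Each camera call takes 0.05 s, during which the arm holds its last target. There are 200 camera calls.

## Working session

There is one attempt and no reset: what is moved stays moved. The work goes in short steps, Python scripts to look and compute and a shell command to move; the robot and the scene stay as the last step left them, time stands still between calls to the robot, and variables do not carry over. Pictures are saved under pics/ and viewed, at most 10 in all, crops included, and the job is handed in when it is done.

```bash
mkdir -p pics; cat > h.py <<'E'
import numpy as np, cv2
from rig import sensors, eyes, ctrl, spotter
def ray(cam,px,z):
    K,R,t=map(np.array,(cam["intrinsics"],cam["R"],cam["t"]))
    d=R.T@np.linalg.inv(K)@np.array([px[0],px[1],1.0]); c=-R.T@t
    return (c+d*(z-c[2])/d[2]).round(1)
def proj(cam,X):
    K,R,t=map(np.array,(cam["intrinsics"],cam["R"],cam["t"])); p=K@(R@np.array(X,float)+t); return (p[:2]/p[2]).round(1)
E
python3 - <<'E'
from h import *
ims=[]
for n in ("top","side"):
    c=eyes.camera(n); ims.append(c["image"])
    for q in ("bolt_tray","nut_tray","bolt","tape_line"):
        z={"bolt":3}.get(q,0)
        for d in spotter.place_of(q,c): print(n,q,np.round(d["centre"]),round(d["confidence"],2),ray(c,d["centre"],z))
cv2.imwrite("pics/a.png",ims[0][:,:,::-1]);cv2.imwrite("pics/b.png",ims[1][:,:,::-1])
s=sensors.state();print(s)
E
```

```text
top bolt_tray [248. 164.] 0.67 [600.6 247.7   0. ]
top nut_tray [309. 162.] 0.79 [598.9  97.1   0. ]
top bolt [318. 214.] 0.56 [471.3  81.5   3. ]
top bolt [247. 159.] 0.52 [611.7 249.    3. ]
top bolt [187. 184.] 0.43 [553.  396.8   3. ]
top tape_line [283. 240.] 0.73 [412.6 167.3   0. ]
side bolt_tray [204. 194.] 0.69 [601.3 247.1   0. ]
side nut_tray [203. 146.] 0.88 [613. 100.   0.]
side bolt [228. 255.] 0.75 [551.4 394.1   3. ]
side bolt [198. 194.] 0.53 [612.5 248.9   3. ]
side bolt [267. 136.] 0.53 [473.8  70.2   3. ]
side tape_line [296. 165.] 0.91 [416.7 162.3   0. ]
{'clock': 0.5, 'joint_pos': array([ 1.00702913,  0.39841646,  0.04509542,  1.53666892, -0.01868244,
        1.20692421, -0.05065308]), 'qvel': array([-4.93772775e-05, -3.72658734e-05,  1.09969772e-03, -1.23106440e-03,
       -9.10965151e-04,  1.18199909e-03, -1.43470194e-03]), 'tau': array([-1.37949864e-03, -4.74565637e+01,  1.36120822e+00, -2.54264241e+01,
        1.15191613e-02,  2.00201321e-03,  1.23189949e-05]), 'tool_pos': array([ 291.3566711 , -581.03267827,  201.70525803]), 'orientation': array([ 6.68294846e-06,  9.73105285e-01,  2.30360812e-01, -1.42126636e-05]), 'contact_force': array([ 0.3376047 ,  0.41291843, -0.64640876]), 'ft_torque': array([ 0.02392295,  0.01957364, -0.01382763]), 'grasp_force': 0.0, 'opening': 85.32180513263002}
```

View pics/a.png

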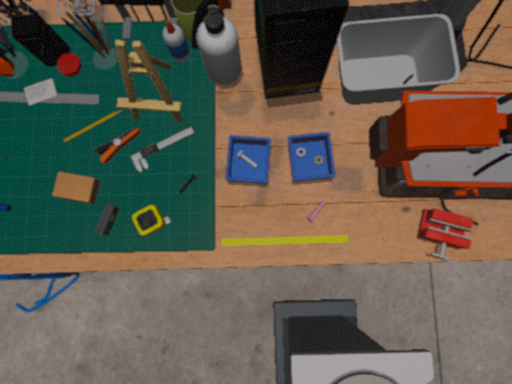

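View pics/b.png

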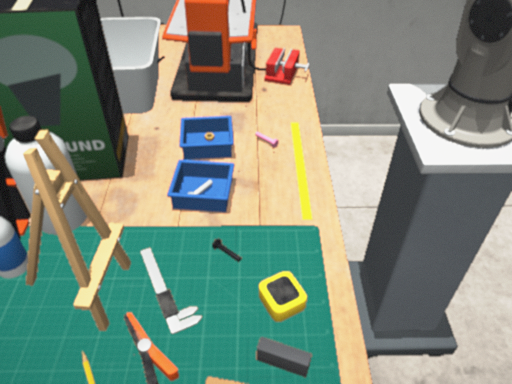

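The top view shows two blue trays, one at (248,160) with a grey bolt and one at (311,157) with two nuts. The pink bolt (316,211) and the black bolt (188,183) lie loose, and the tape runs along row 240. The bolt tray is the one at (248,160), because it holds the steel bolt. I'll confirm this in a crop and measure the rim.

```bash
python3 - <<'E'
from h import *
from scipy.spatial.transform import Rotation as Ro
c=eyes.camera("top")
for q,z in (("bolt_tray",38),("nut_tray",38),("tape_line",0)):
  for d in spotter.silhouettes(q,c):
    m=np.argwhere(d["pixels"])[:,::-1]
    w=np.array([ray(c,p,z)[:2] for p in m],np.float32)
    print(q,round(d["confidence"],2),d["extent"],cv2.minAreaRect(w),cv2.boxPoints(cv2.minAreaRect(w)).round().tolist())
cv2.imwrite("pics/c.png",cv2.resize(c["image"][120:250,215:345,::-1],None,fx=4.5,fy=4.5,interpolation=2))
s=sensors.state(); q=s["orientation"]; print(Ro.from_quat(np.r_[q[1:],q[0]]).as_matrix().round(3))
E
```

```text
bolt_tray 0.65 [226.9, 136.3, 45.6, 47.8] ((602.509765625, 243.98780822753906), (102.39210510253906, 112.41931915283203), 83.6597900390625) [[541.0, 199.0], [653.0, 187.0], [664.0, 289.0], [552.0, 301.0]]
nut_tray 0.73 [289.3, 134.1, 47.5, 48.0] ((603.132080078125, 95.97735595703125), (114.25283813476562, 100.41168212890625), 4.444108963012695) [[542.0, 142.0], [550.0, 41.0], [664.0, 50.0], [656.0, 150.0]]
[[ 0.894  0.448  0.   ]
 [ 0.448 -0.894 -0.   ]
 [-0.     0.    -1.   ]]
```

View pics/c.png

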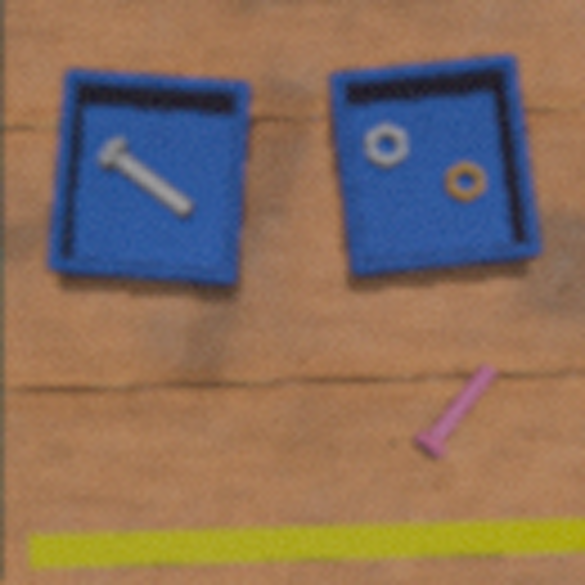

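The crop confirms the left tray, around (150,175) in the crop, holds the steel bolt. The right tray holds the nuts, and the loose bolt between the right tray and the tape is pink. The tape is tilted slightly, so I'll measure it next and work out waypoints that pass in front of the machine and the vice.

```bash
python3 - <<'E'
from h import *
from scipy.spatial.transform import Rotation as Ro
c=eyes.camera("top")
hsv=cv2.cvtColor(c["image"],cv2.COLOR_RGB2HSV)
m=cv2.inRange(hsv,(22,140,90),(38,255,255)); m[:225]=0;m[:,:218]=0;m[255:]=0
w=np.array([ray(c,p,0)[:2] for p in np.argwhere(m)[:,::-1]],np.float32)
r=cv2.minAreaRect(w);print(r,cv2.boxPoints(r).round().tolist())
v=cv2.fitLine(w,cv2.DIST_L2,0,.01,.01).ravel();print(v,np.degrees(np.arctan2(-v[0]*np.sign(v[1]),abs(v[1]))))
s=sensors.state(); q=s["orientation"]; R=Ro.from_quat(np.r_[q[1:],q[0]]).as_matrix()
for W in [(330,-480,280),(410,-250,280),(450,0,280),(560,200,220),(686,240,120)]: print(W,(R.T@(np.array(W)-s["tool_pos"])/1000).round(3))
E
```

```text
((410.8246154785156, 166.2534637451172), (300.08770751953125, 19.575292587280273), 89.93096160888672) [[401.0, 16.0], [420.0, 16.0], [421.0, 316.0], [401.0, 316.0]]
[1.9522110e-04 1.0000000e+00 4.1085706e+02 1.6540622e+02] -0.011185344
(330, -480, 280) [ 0.08  -0.073 -0.078]
(410, -250, 280) [ 0.254 -0.243 -0.078]
(450, 0, 280) [ 0.402 -0.448 -0.078]
(560, 200, 220) [ 0.59  -0.578 -0.018]
(686, 240, 120) [ 0.721 -0.557  0.082]
```

```bash
python3 -m inch '0.254 -0.243 -0.078 0 0 0.464 0.45;0.254 -0.243 -0.078 0 0 0.464 0.45;0.254 -0.243 -0.078 0 0 0.464 0.45;0.254 -0.243 -0.078 0 0 0.464 0.45;0.254 -0.243 -0.078 0 0 0.464 0.45;0.254 -0.243 -0.078 0 0 0.464 0.45;0.254 -0.243 -0.078 0 0 0.464 0.45;0.254 -0.243 -0.078 0 0 0.464 0.45;0.254 -0.243 -0.078 0 0 0.464 0.45;0.254 -0.243 -0.078 0 0 0.464 0.45;0.402 -0.448 -0.078 0 0 0.464 0.45;0.402 -0.448 -0.078 0 0 0.464 0.45;0.402 -0.448 -0.078 0 0 0.464 0.45;0.402 -0.448 -0.078 0 0 0.464 0.45;0.402 -0.448 -0.078 0 0 0.464 0.45;0.402 -0.448 -0.078 0 0 0.464 0.45;0.402 -0.448 -0.078 0 0 0.464 0.45;0.402 -0.448 -0.078 0 0 0.464 0.45'
```

```text
clock: 2.25
tool_pos: [450.1, 2.1, 279.9]
orientation: [0.0, 1.0, 0.003, 0.0]
contact_force: [-0.2, -1.5, -0.6]
opening: 38.8
grasp_force: 0.0
```

```bash
python3 -m inch '0.11 -0.198 0.06 0 0 0 0.45;0.11 -0.198 0.06 0 0 0 0.45;0.11 -0.198 0.06 0 0 0 0.45;0.11 -0.198 0.06 0 0 0 0.45;0.11 -0.198 0.06 0 0 0 0.45;0.11 -0.198 0.06 0 0 0 0.45;0.11 -0.198 0.06 0 0 0 0.45;0.236 -0.236 0.16 0 0 0 0.45;0.236 -0.236 0.16 0 0 0 0.45;0.236 -0.236 0.16 0 0 0 0.45;0.236 -0.236 0.16 0 0 0 0.45;0.236 -0.236 0.16 0 0 0 0.45;0.236 -0.236 0.16 0 0 0 0.45;0.236 -0.236 0.16 0 0 0 0.45'
python3 - <<'E'
from h import *
c=eyes.camera("side")
for X in [(686,240,120),(686,240,12),(658,238,38)]: print(X,proj(c,X))
cv2.imwrite("pics/d.png",cv2.resize(c["image"][60:240,80:320,::-1],None,fx=3,fy=3))
E
```

```text
clock: 3.42
tool_pos: [685.9, 233.6, 119.8]
orientation: [0.001, 1.0, -0.001, -0.0]
contact_force: [-0.4, -0.1, -0.3]
opening: 38.4
grasp_force: 0.0
(686, 240, 120) [149.7 142.9]
(686, 240, 12) [158.7 187.8]
(658, 238, 38) [172.  176.9]
```

View pics/d.png

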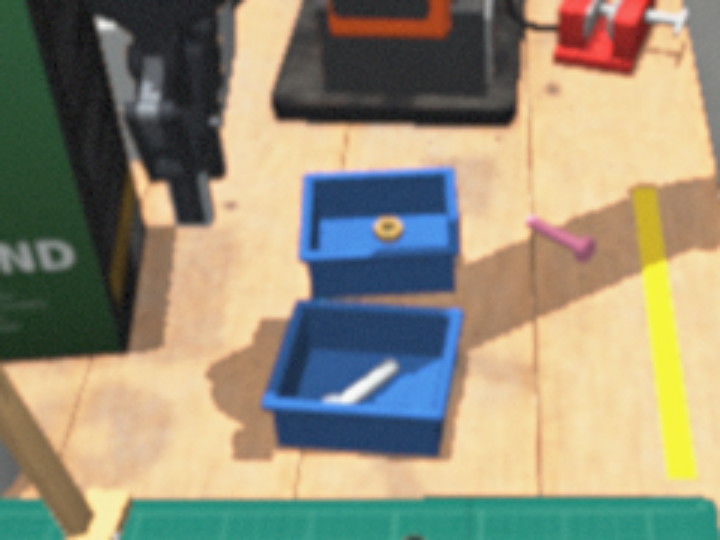

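The open fingers hang behind the bolt tray's far lip, at about (195,215) in the crop. The lip runs from (300,300) to (270,405), and nothing is in the way below, so I'll descend.

```bash
python3 -m inch '0 -0.006 0.035 0 0 0 0.45;0 -0.006 0.07 0 0 0 0.45;0 -0.006 0.09 0 0 0 0.45;0 -0.006 0.107 0 0 0 0.45;0 -0.006 0.107 0 0 0 0.45;0 -0.006 0.107 0 0 0 0.45'
python3 -m inch '-0.005 0 0 0 0 0 0.45;-0.01 0 0 0 0 0 0.45;-0.015 0 0 0 0 0 0.45;-0.02 0 0 0 0 0 0.45;-0.025 0 0 0 0 0 0.45;-0.03 0 0 0 0 0 0.45;-0.035 0 0 0 0 0 0.45;-0.04 0 0 0 0 0 0.45;-0.045 0 0 0 0 0 0.45;-0.05 0 0 0 0 0 0.45'
python3 - <<'E'
from h import *
c=eyes.camera("side")
cv2.imwrite("pics/e.png",cv2.resize(c["image"][60:240,80:320,::-1],None,fx=3,fy=3))
print(spotter.place_of("bolt_tray",c)[:2],[ray(c,d["centre"],0) for d in spotter.place_of("bolt_tray",c)])
E
```

```text
clock: 3.97
tool_pos: [685.9, 241.2, 14.8]
orientation: [0.0, 1.0, 0.0, 0.001]
contact_force: [0.7, 0.9, -0.1]
opening: 38.3
grasp_force: 0.0
clock: 4.8
tool_pos: [635.1, 241.8, 12.6]
orientation: [0.0, 1.0, 0.0, -0.0]
contact_force: [0.4, 0.3, 0.1]
opening: 38.3
grasp_force: 0.0
[{'centre': [202.4, 193.9], 'confidence': 0.82}] [array([604.1, 245.4,   0. ])]
```

View pics/e.png

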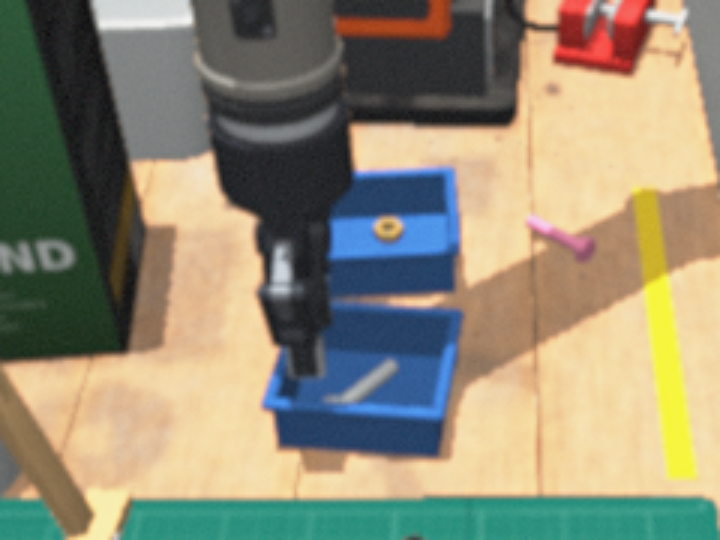

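The tray hasn't moved, and the fingertip at about (305,375) shows on the robot side of the far lip. That doesn't fit the reported pose, so I'll check it against the calibration.

```bash
python3 - <<'E'
from h import *
s=sensors.state();print(s["clock"],s["tool_pos"],s["contact_force"],s["opening"],s["joint_pos"].round(3))
c=eyes.camera("side"); K,R,t=map(np.array,(c["intrinsics"],c["R"],c["t"])); print("cam",(-R.T@t).round())
f=lambda p:((p-[80,60])*3).round()
for X in [(635,242,13),(635,272,13),(635,272,50),(635,272,30),(655,242,38),(655,280,38)]: print(X,f(proj(c,X)))
c=eyes.camera("top")
cv2.imwrite("pics/f.png",cv2.resize(c["image"][110:260,200:360,::-1],None,fx=4,fy=4))
for X in [(635,242,13)]: print(X,(proj(c,X)-[200,110])*4)
E
```

```text
4.95 [635.30514469 241.87939668  12.67198966] [ 0.50958292  0.13218939 -0.25564566] 38.391840251669834 [-0.117  0.664 -0.447  1.612  0.335  0.943 -2.249]
cam [514. 860. 607.]
(635, 242, 13) [317. 384.]
(635, 272, 13) [312. 418.]
(635, 272, 50) [305. 374.]
(635, 272, 30) [309. 398.]
(655, 242, 38) [280. 355.]
(655, 280, 38) [273. 398.]
(635, 242, 13) [197.2 154. ]
```

View pics/f.png

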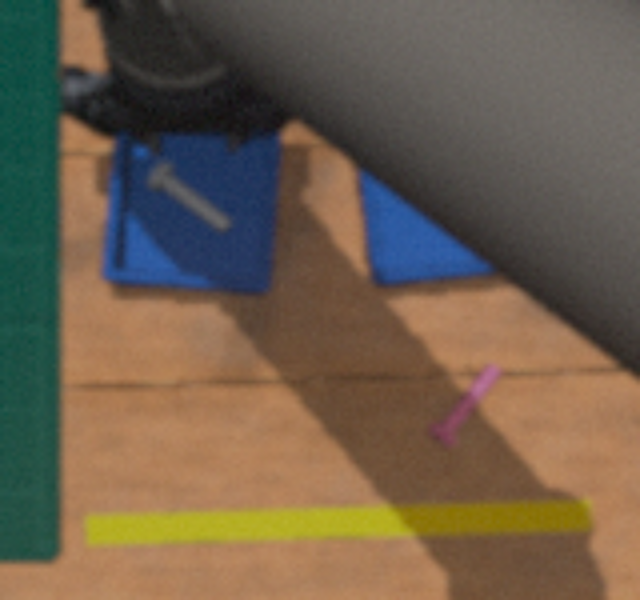

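The fingertip pixel fits a height of about 45 mm, not 13 mm, so the tips passed just over the lip. This agrees with there being no contact force and no tray movement. I'll go back behind the lip and feel downwards for the bench.

```bash
python3 -m inch '0 0 -0.012 0 0 0 0.45;0.03 0 -0.012 0 0 0 0.45;0.053 0 -0.012 0 0 0 0.45;0.053 0 0 0 0 0 0.45;0.053 0 0 0 0 0 0.45'
python3 -m inch '0 0 0.003 0 0 0 0.45;0 0 0.006 0 0 0 0.45;0 0 0.006 0 0 0 0.45'
python3 - <<'E'
from h import *
c=eyes.camera("side")
f=lambda p:((p-[120,100])*5).round()
for X in [(688,242,7),(688,265,7),(688,265,30),(688,265,45)]: print(X,f(proj(c,X)))
cv2.imwrite("pics/g.png",cv2.resize(c["image"][100:220,120:260,::-1],None,fx=5,fy=5))
E
```

```text
clock: 5.47
tool_pos: [689.0, 240.6, 11.3]
orientation: [0.0, 1.0, -0.001, -0.001]
contact_force: [-1.1, -1.2, -0.5]
opening: 38.4
grasp_force: 0.0
clock: 5.72
tool_pos: [687.3, 242.1, 6.2]
orientation: [0.0, 1.0, 0.001, -0.001]
contact_force: [-1.5, -0.5, 0.8]
opening: 38.2
grasp_force: 0.0
(688, 242, 7) [190. 452.]
(688, 265, 7) [181. 495.]
(688, 265, 30) [172. 451.]
(688, 265, 45) [165. 422.]
```

View pics/g.png

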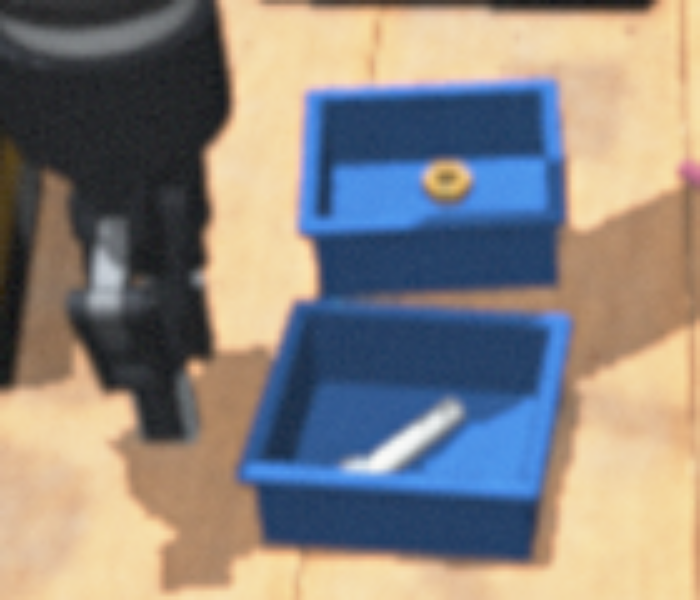

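The fingertips at about (165,438) sit behind the lip but about 36 mm above the bench, while the reported height is 6. The reported height therefore reads about 29 mm low, and I'll feel further down.

```bash
python3 -m inch '0 0 0.003 0 0 0 0.45;0 0 0.006 0 0 0 0.45;0 0 0.006 0 0 0 0.45'; python3 -m inch '0 0 0.003 0 0 0 0.45;0 0 0.006 0 0 0 0.45;0 0 0.006 0 0 0 0.45'; python3 -m inch '0 0 0.003 0 0 0 0.45;0 0 0.006 0 0 0 0.45;0 0 0.006 0 0 0 0.45'
python3 - <<'E'
from h import *
c=eyes.camera("side")
cv2.imwrite("pics/i.png",cv2.resize(c["image"][100:220,120:260,::-1],None,fx=5,fy=5))
E
```

```text
clock: 6.02
tool_pos: [688.1, 241.6, 0.1]
orientation: [0.0, 1.0, 0.001, -0.0]
contact_force: [1.1, -0.6, -0.6]
opening: 38.2
grasp_force: 0.0
clock: 6.27
tool_pos: [688.2, 241.5, -6.2]
orientation: [0.0, 1.0, 0.0, -0.001]
contact_force: [-1.1, -0.2, 0.9]
opening: 38.3
grasp_force: 0.0
clock: 6.52
tool_pos: [688.2, 241.6, -12.2]
orientation: [0.0, 1.0, 0.0, -0.001]
contact_force: [-0.2, 0.6, -1.0]
opening: 38.4
grasp_force: 0.0
```

View pics/i.png

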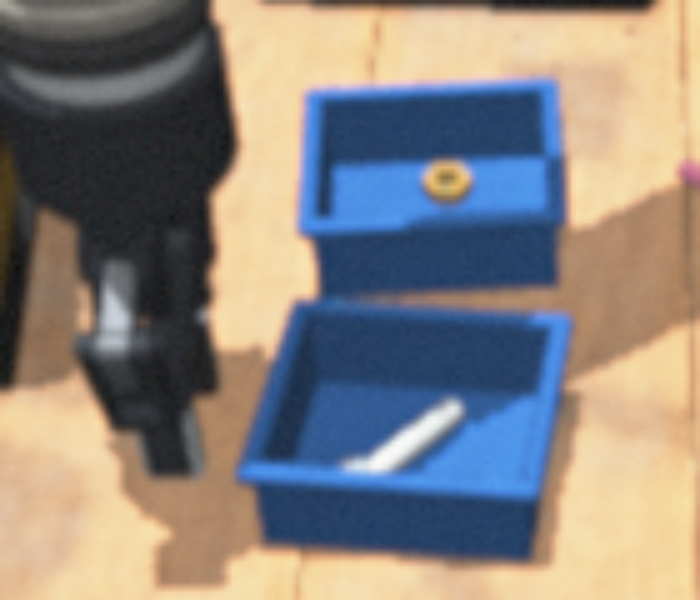

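The tip at (175,470) is now about 18 mm above the bench, which is below the rim. I'll lower it slightly and drag.

```bash
python3 -m inch '-0.003 0 0.003 0 0 0 0.45;-0.009 0 0.003 0 0 0 0.45;-0.015 0 0.003 0 0 0 0.45;-0.02 0 0.003 0 0 0 0.45;-0.025 0 0.003 0 0 0 0.45;-0.03 0 0.003 0 0 0 0.45;-0.035 0 0.003 0 0 0 0.45'; python3 -m inch '-0.006 0 0 0 0 0 0.45;-0.012 0 0 0 0 0 0.45;-0.018 0 0 0 0 0 0.45;-0.024 0 0 0 0 0 0.45;-0.03 0 0 0 0 0 0.45;-0.036 0 0 0 0 0 0.45;-0.042 0 0 0 0 0 0.45;-0.048 0 0 0 0 0 0.45;-0.054 0 0 0 0 0 0.45;-0.06 0 0 0 0 0 0.45'
cat > m.py <<'E'
from h import *
c=eyes.camera("top"); b=c["image"].copy()
for q in ("bolt_tray","nut_tray"):
  for d in spotter.silhouettes(q,c):
    w=np.array([ray(c,p,38)[:2] for p in np.argwhere(d["pixels"])[:,::-1]],np.float32)
    print(q,round(d["confidence"],2),cv2.boxPoints(cv2.minAreaRect(w)).round().tolist())
c=eyes.camera("side")
for q in ("bolt_tray","nut_tray","bolt"):
  for d in spotter.place_of(q,c): print(q,round(d["confidence"],2),ray(c,d["centre"],4 if q=="bolt" else 0))
cv2.imwrite("pics/m%d.png"%(sensors.state()["clock"]*10),np.hstack([b[120:260,200:360],c["image"][110:250,150:310]])[:,:,::-1].repeat(2,0).repeat(2,1))
E
python3 m.py; ls pics
```

```text
clock: 7.15
tool_pos: [653.5, 241.9, -14.1]
orientation: [-0.0, 1.0, 0.0, 0.0]
contact_force: [2.3, 0.7, -1.0]
opening: 38.2
grasp_force: 0.6
clock: 7.98
tool_pos: [593.3, 241.7, -14.2]
orientation: [-0.0, 1.0, 0.0, 0.0]
contact_force: [2.8, 0.3, -0.1]
opening: 38.3
grasp_force: 1.1
bolt_tray 0.82 [[472.0, 289.0], [473.0, 189.0], [584.0, 189.0], [584.0, 289.0]]
nut_tray 0.81 [608.1  99.7   0. ]
nut_tray 0.15 [529.7 243.7   0. ]
bolt 0.59 [477.6  83.6   4. ]
bolt 0.59 [548.8 397.    4. ]
bolt 0.48 [528.3 247.2   4. ]
a.png
b.png
c.png
d.png
e.png
f.png
g.png
i.png
m83.png
```

The tray is dragging squarely. Its centre is at x≈528 with yaw≈0, so it needs 66 mm more to reach 462.

```bash
python3 -m inch '-0.006 0 0 0 0 0 0.45;-0.012 0 0 0 0 0 0.45;-0.018 0 0 0 0 0 0.45;-0.024 0 0 0 0 0 0.45;-0.03 0 0 0 0 0 0.45;-0.036 0 0 0 0 0 0.45;-0.042 0 0 0 0 0 0.45;-0.048 0 0 0 0 0 0.45;-0.054 0 0 0 0 0 0.45;-0.06 0 0 0 0 0 0.45;-0.063 0 0 0 0 0 0.45;-0.066 0 0 0 0 0 0.45;-0.066 0 0 0 0 0 0.45'; python3 -m inch '0.01 0 0 0 0 0 0.45;0.02 0 0 0 0 0 0.45;0.03 0 0 0 0 0 0.45;0.03 0 -0.04 0 0 0 0.45;0.03 0 -0.08 0 0 0 0.45;0.03 0 -0.12 0 0 0 0.45;0.03 0 -0.16 0 0 0 0.45;0.03 0 -0.16 0 0 0 0.45'
python3 m.py; ls pics
```

```text
clock: 9.42
tool_pos: [527.0, 241.7, -14.3]
orientation: [0.0, 1.0, 0.001, -0.0]
contact_force: [0.2, -0.0, -0.9]
opening: 38.4
grasp_force: 0.0
clock: 10.08
tool_pos: [564.2, 244.9, 154.9]
orientation: [-0.004, 1.0, -0.0, 0.007]
contact_force: [0.5, 0.7, 0.8]
opening: 38.5
grasp_force: 0.0
bolt_tray 0.56 [[405.0, 190.0], [516.0, 188.0], [518.0, 289.0], [407.0, 291.0]]
bolt_tray 0.86 [458.6 243.3   0. ]
nut_tray 0.82 [606.2  92.1   0. ]
bolt 0.82 [549.8 397.8   4. ]
bolt 0.48 [470.6 244.4   4. ]
a.png
b.png
c.png
d.png
e.png
f.png
g.png
i.png
m104.png
m83.png
```

View pics/m104.png

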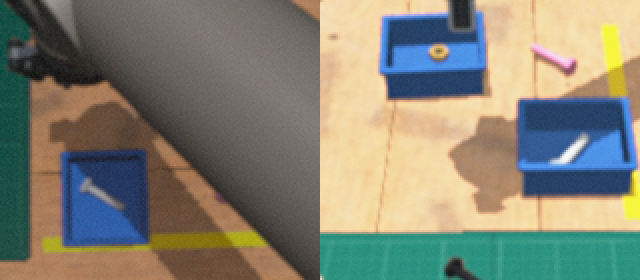

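The tray's front rim lies on the tape and parallel to it, at about (105,242) in the left half. The steel bolt is inside, the nut tray hasn't moved, and the gripper is well clear, so I'm handing in.

```bash
python3 -c "
from rig import ctrl; print(ctrl.sign_off())"
```

```text
the job is handed in; nothing more can be done
None
```

The bolt tray was dragged by its far lip until its front rim lay over the tape (about 1 mm off its middle by camera, within 1–2° of parallel), with the bolt inside, the nut tray in place and the gripper clear; I handed the job in at about 10 s, and sign-off returned no verdict.

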